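Zero the burr grinder and set it a quarter turn open

ROBOT

A 6-joint arm with a two-finger parallel gripper is mounted at the origin on a cart in front of the work surface, level with it; the furniture and walls round the work are solid. World frame = base frame: x ahead of the robot, y to its left, z up, the work surface at z = 0. Lengths are in m, angles in degrees, forces in N, time in s.
With the tool pointing down it reaches from about 0.35 to 0.725 m from the base axis. Payload 4.3 kg.
Tool frame: the origin (TCP) lies between the finger pads; the fingertips stand 8 mm ahead of it and the grasp point (between the pads) lies 11 mm behind it (ctrl.nose_length is the distance from the TCP to the fingertips, in m); z points along the fingers, y is the line along which they close (so a half turn about z gives the same grasp; the last joint's range is limited). The gripper opens to 85 mm and grips with 20 to 120 N. Pads are 22 mm wide; open, the fingers measure 114 mm over their backs; the gripper's body (76 mm by 85 mm) begins 54 mm behind the grasp point. The pads swing forward as they close: fully open they stand 13 mm farther back than shut.
Start: joints at [-74.845, 21.618, 4.641, 73.018, 0, 83.68], TCP at [0.211, -0.535, 0.239] pointing down, gripper open.
Joint ranges: [-156.06, 156.06], [-48.1, 94.91], [-58.44, 69.94], [-101.28, 121.22], [-78.64, 73.56], [-180, 180]. Speed limits (degrees/s): [147.25, 147.25, 180, 180, 180, 180].

INTERFACE

Orientations are given as a 3x3 rotation matrix whose columns are the frame's x, y, z axes.
In Python, from bench import ctrl, cams gives the robot as it stands.
- The arm moves only by the tool arm_command, never from a script. Its argument "increments" is text: rows parted by semicolons, each of 5 numbers parted by spaces: the opening, from 0 (shut) to 1 (fully open), then the shift along the tool's x, y, z in mm, then the turn about the tool's z in rad. A call has 1 to 20 rows; each row is the pose to reach, as a shift and turn from the pose commanded when the call began, along the tool's axes at that moment; what a row does not reach only later rows make up. A row lasts 1/8 s, in which the tool goes at most 62.5 mm and 10.7 degrees, less where a joint would pass 70% of its speed; a pose out of reach is approached as far as the arm can. A call with a gripper value outside its range is refused whole. The fingers move at their own pace and stop on an object; "grip_force" is the grip in N (left out, the last holds). Time passes only in rows, so rows that repeat a pose let the fingers close. It gives the time, the measured TCP pose, the force, the opening and the grip force at its end, in the units of the state.
- ctrl.sense(): the state, without advancing time (a new reading comes with each control period).
- cams.capture(name): name is "scene" or "top" or "wrist"; returns a dict with "frame" (400x640x3 uint8, red, green, blue), "K" (3x3 intrinsics, pixels), "D" ([k1, k2, p1, p2, k3] as OpenCV has them; the pictures are not rectified), "camera_from_world" (4x4, takes a point from world to camera coordinates); the wrist camera has in their place "T_tool_cam" (4x4, takes a point from camera to tool coordinates, whose origin is the TCP and whose axes are the flange's). Camera axes: x right, y up, looking along -z (the intrinsics and any distortion apply to the point x, -y, -z); pixel columns grow to the right and rows downward; lengths in m; the calibration is good to about 2 mm. A picture is of the moment at which its call begins: read the wrist's pose just before it. There is no depth.
- ctrl.hand_in(): hands the job in; it is judged then, once.
Trained networks look in the newest picture that a camera, given by its name, has taken for a name from the list of things; names that differ only in an ending like _2 or _b are one class to them, and where a whole thing is asked for, a point or a joint stands for the part that bears it (a point fixed in the world has none). Each returns a list of dicts, best first, with "conf" (0 to 1); they miss things now and then, are a little off and sometimes report something else, mostly with a low value. They report only what shows in the picture. A call takes as long as a camera call.
- cams.cut_out(camera, name): "region" (400x640 bool, what is visible of it).
- cams.pinpoint(camera, name): "at" ([x, y, z] in m, in the coordinates of the camera as it stood for that picture, good to about 4 mm: a listed point, or the origin of a listed thing).
The state is a dict: "t": time; "joint_pos": joint angles; "joint_vel": joint speeds; "effort": joint torques, N m; "tool_pos": TCP position; "ee_rot": TCP orientation; "contact_force": force on the tool from outside, world axes, zero at the start; "wrist_torque": the same for the moment, N m; "grip_width": opening from 0.0 (shut) to 1.0 (fully open); "grip_force": force on a finger pad.
Only numpy, scipy, OpenCV 4.12 (cv2) and the standard library are available. Lean on these libraries where they do the work, as an engineer would, in place of code of your own. Each camera call takes 0.05 s, during which the arm holds its last target. There are 200 camera calls.

TASK

New burrs went into the small grinder, so its grind has to be set afresh: turn the six-sided adjusting dial on top clockwise until you feel the burrs just touch, without forcing it any further, then back it off a quarter turn from where they touched and swing the red-handled clamp lever fully over so that the setting stays. Leave the steel jigger under the spout and everything else on the worktop where it stands.

Things in the scene. Friction and masses are not known exactly. Their poses are not given: they have to be found in the camera images.
- grinder: white coffee grinder, fixed to the worktop, 160 x 116 mm on plan, head 150 mm high. Origin: on the worktop, straight below the dial's axis; z up, -x is its front (spout side, over the jigger), +x its motor column. Its place and yaw vary.
- dial_grip (a point): grip point of the adjusting dial: on its axis, 180 mm above the worktop. Grey hexagonal knob, 44 mm across flats; flats 25 mm wide, from 161 to 199 mm above the worktop, above a round dark skirt of 60 mm diameter (152 to 161 mm). x axis points to the red mark on one corner; flats face 30, 90, 150, ... degrees from x. z up.
- dial_mark (a point): red index mark on the dial's top, 22 mm from its axis. Seen from above, clockwise screws the upper burr down, anticlockwise lifts it; drag about 0.06 N m. The dial starts 0.9 to 2.4 rad from the point where the burrs touch; that point differs each time and cannot be seen (mark and graduation show angles only). The dial stays where it is left.
- burr_face (a point): upper burr, hidden in the head: rises 1.0 mm per anticlockwise turn of the dial and stands 130 mm above the grinder's origin when the burrs touch: too little to read from a measured pose.
- lower_burr (a point): lower burr, hidden too, on a stiff spring at 130 mm above the grinder's origin. From first touch on, the dial's resistance grows by about 1.5 N m per rad of further turning, as it presses the lower burr down (1 mm per turn); 0.3 rad beyond first touch (about 0.5 N m) damages the burrs. Let go there, the dial springs back to within 0.06 rad of first touch.
- lock (a joint): clamp lever, rad: 0 to 0.15 at the start (loose), 1.15 at its stop (clamped); counts clockwise seen from above. It stays where it is left, drag about 0.1 N m; over its last 0.8 rad an eccentric presses a small brake pad on the dial's skirt (a little stiffer, easing just before the stop), which may shift the dial by up to 0.05 rad.
- lock_tip (a point): on the axis of the lever's upright red handle (post of 13 mm diameter, from 163 to 190 mm above the worktop), 180 mm above the worktop. Its x axis points outwards along the lever, away from the pivot, which is vertical and 55 mm away.
- lock_pivot (a point): pivot of the clamp lever, on top of the grinder's head, 45.5 mm to the right (-y) of the dial's axis; axes as the grinder's. At 0 rad the lever points to bearing -58 degrees in the grinder's frame (right and back), fully over to -124 degrees (right and front).
- jigger: double-ended steel jigger, 44 mm diameter, 88 mm high, standing loose on the grinder's base plate under the spout (on its x axis, 38 mm in front of the origin). Origin: centre of its foot. Stays.
- coupe_glass: blue ribbed cocktail glass, 130 mm wide, 194 mm high, on the right. Origin: centre of its foot. Stays.
- corkscrew: steel wing corkscrew standing on its bell, 41 x 64 x 166 mm, on the right in front. Origin: centre of its foot. Stays.
- wine_stopper: steel ball wine stopper, 37 mm diameter, 73 mm high, on the left. Origin: centre of its foot. Stays.
- bar_spoon: twisted bar spoon, 256 mm long, lying on the left. Origin: centre of its underside. Stays.

How it is judged (in metres and radians):
On the way, in this order (a step that is already met when the one before it is completed fails the run):
1. the dial is turned in until the burrs touch (z of burr_face in the frame of grinder below 0.130005 m), for 0.2 s.
2. the dial is backed off a quarter turn (90 +- 20 degrees) from first touch, the clamp still loose (z of burr_face in the frame of grinder between 0.130194 and 0.130305 m and value of joint lock below 0.4 rad), for 0.2 s.
3. the clamp lever is swung fully over with the setting kept (z of burr_face in the frame of grinder between 0.130194 and 0.130305 m and value of joint lock above 1 rad), for 0.2 s.
At the end, for the whole second after the job is handed in: The dial stands a quarter turn (90 degrees, give or take 20) anticlockwise from where the burrs first touch, the clamp lever is fully over (past 1.0 rad of 1.15), the jigger stands upright under the spout (all of step 3 and angle between jigger's own z axis and vertical below 0.2 rad).
It fails at once if the dial is forced: turned more than 0.3 rad (17 degrees) beyond first touch, about 0.5 N m (z of lower_burr in the frame of grinder below 0.129952 m).
It fails at once if a bystander is shifted by more than 30 mm or the jigger knocked over (distance of any of jigger, coupe_glass, corkscrew, wine_stopper, bar_spoon from where it was at the start of the episode above 0.03 m or angle between jigger's own z axis and vertical above 0.5 rad).
It also fails if it takes over 72 s, if anything falls off the work surface, if the arm or the gripper's body presses on something with over 40 N, if the wrist force passes 120 N, or if a joint passes its speed limit or range.

## Working session

There is one attempt and no reset: what is moved stays moved. The work goes in short steps, Python scripts to look and compute and a tool call to move; the robot and the scene stay as the last step left them, time stands still between calls to the robot, and variables do not carry over. Pictures are saved under pics/ and viewed, at most 10 in all, crops included, and the job is handed in when it is done.

Besides the shell and the picture viewer there is one more tool, called after "Call:" in YAML: its name, and indented under it one key for each argument. arm_command: Moves the arm, as the interface text tells. Its arguments: {"type":"object","properties":{"increments":{"type":"string"},"grip_force":{"type":"number"}},"required":["increments"]}

```bash
mkdir -p pics
cat > h.py <<'E'
import numpy as np, cv2
from bench import ctrl, cams
def cap(n):
    s=ctrl.sense(); c=cams.capture(n)
    if n=="wrist":
        T=np.eye(4);T[:3,:3]=np.array(s["ee_rot"]);T[:3,3]=s["tool_pos"]
        W=T@np.array(c["T_tool_cam"])
    else: W=np.linalg.inv(np.array(c["camera_from_world"]))
    return c,W
def pin(n,name,W):
    return [(round(d["conf"],2),np.round((W@np.r_[d["at"],1])[:3],4)) for d in cams.pinpoint(n,name)[:2]]
def save(c,f): cv2.imwrite("pics/"+f,c["frame"][:,:,::-1])
def ray(c,W,u,v,z):
    p=cv2.undistortPoints(np.array([[[u,v]]],float),np.array(c["K"]),np.array(c["D"]))[0,0]
    d=W[:3,:3]@np.array([p[0],-p[1],-1]); o=W[:3,3]
    return o+d*(z-o[2])/d[2]
E
python3 - <<'E'
from h import *
for n in ("top","scene"):
    c,W=cap(n); save(c,n+".png"); print(n,W[:3,3])
    for k in "grinder dial_grip dial_mark lock_tip lock_pivot jigger coupe_glass corkscrew wine_stopper bar_spoon".split(): print(k,pin(n,k,W))
s=ctrl.sense();print(s["t"],s["ee_rot"],s["tool_pos"],s["grip_width"],s["contact_force"],s["wrist_torque"])
E
```

```text
top [ 0.27269796 -0.02989668  1.23007843]
grinder [(0.72, array([ 5.169e-01, -6.280e-02, -2.000e-04]))]
dial_grip [(0.87, array([ 0.5192, -0.0673,  0.1818]))]
dial_mark [(0.64, array([ 0.4988, -0.0791,  0.2018])), (0.22, array([ 0.4051, -0.313 ,  0.0046]))]
lock_tip [(0.63, array([ 0.5444, -0.1579,  0.185 ]))]
lock_pivot [(0.74, array([ 0.5208, -0.1092,  0.1672]))]
jigger []
coupe_glass [(0.97, array([ 0.4686, -0.441 , -0.0034]))]
corkscrew [(0.51, array([ 0.4062, -0.311 ,  0.006 ]))]
wine_stopper [(0.51, array([ 3.829e-01,  3.058e-01, -2.000e-04]))]
bar_spoon [(0.64, array([6.131e-01, 3.251e-01, 1.000e-04]))]
scene [-0.34116953 -0.47006496  0.73881785]
grinder [(0.68, array([ 0.5148, -0.0629,  0.004 ]))]
dial_grip [(0.79, array([ 0.5185, -0.0612,  0.1815]))]
dial_mark [(0.89, array([ 0.497 , -0.0732,  0.2018]))]
lock_tip [(0.65, array([ 0.5469, -0.1543,  0.1832]))]
lock_pivot [(0.71, array([ 0.5177, -0.1055,  0.1643]))]
jigger [(0.6, array([ 0.4761, -0.0689,  0.0147]))]
coupe_glass [(0.85, array([ 4.761e-01, -4.380e-01,  4.000e-04]))]
corkscrew [(0.81, array([ 0.4088, -0.3056, -0.0011]))]
wine_stopper [(0.18, array([ 4.068e-01, -3.071e-01, -2.000e-04]))]
bar_spoon [(0.47, array([0.6034, 0.3242, 0.0043]))]
1.1 [[ 9.30580836e-01  3.66086476e-01 -7.44697507e-06]
 [ 3.66086473e-01 -9.30580832e-01 -9.76143291e-05]
 [-4.26652980e-05  8.81117872e-05 -9.99999995e-01]] [ 0.21050975 -0.53511168  0.23932814] 0.9964701093152886 [-0.21520739 -0.26305902 -0.40958573] [ 0.04697892 -0.04026291 -0.01971579]
```

View pics/top.png

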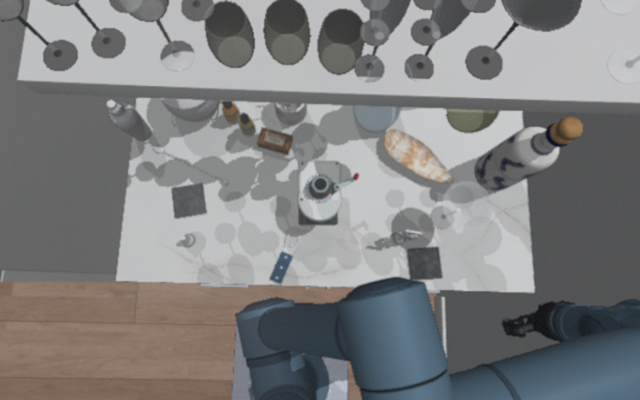

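View pics/scene.png

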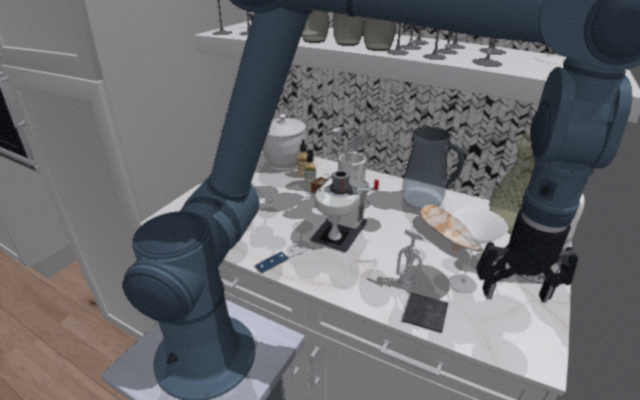

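The top view shows the dial at (320,184) and the red lever tip at (355,177). The shelf's front left corner is at about (22,82) there and (197,38) in the scene view. I'll check the shelf clearance and the path numbers once, then move.

Run:
```python
from h import *
L=[]
for n,uv in (("top",(22,82)),("scene",(196,40))):
    c,W=cap(n); a=ray(c,W,*uv,0.5); o=W[:3,3]; L.append((o,(a-o)/np.linalg.norm(a-o)))
A=sum(np.eye(3)-np.outer(d,d) for o,d in L); b=sum((np.eye(3)-np.outer(d,d))@o for o,d in L)
p=np.linalg.solve(A,b); print(p,[np.linalg.norm(np.cross(p-o,d)) for o,d in L])
s=ctrl.sense();R=np.array(s["ee_rot"]);print(R.T@(np.array([.518,-.065,.33])-s["tool_pos"]))
```

```text
[0.62841076 0.50988854 0.4793745 ] [np.float64(0.00026946056488653437), np.float64(0.00026946056488645056)]
[ 0.45824388 -0.32492638 -0.09071467]
```

Call:
arm_command:
  increments: "1 0 0 -40 -0.17;1 30 -20 -65 -0.34;1 70 -48 -70 -0.51;1 115 -80 -70 -0.68;1 160 -113 -70 -0.85;1 205 -145 -70 -1.02;1 250 -177 -70 -1.19;1 295 -209 -70 -1.36;1 340 -241 -70 -1.53;1 385 -273 -70 -1.7;1 425 -301 -70 -1.87;1 450 -319 -70 -2.04;1 458 -325 -70 -2.21;1 458 -325 -70 -2.21;1 458 -325 -70 -2.21"

```text
t: 3.08
tool_pos: [0.5175, -0.0654, 0.3093]
ee_rot: [[-0.847, 0.531, -0.0], [0.531, 0.847, -0.0], [-0.0, -0.0, -1.0]]
contact_force: [0.5, -0.4, -0.3]
grip_width: 0.998
grip_force: 0.0
```

```bash
cat > m.py <<'E'
import sys
from h import *
c,W=cap("wrist"); save(c,sys.argv[1])
P={}
for k in "dial_grip dial_mark lock_tip lock_pivot grinder".split(): P[k]=pin("wrist",k,W); print(k,P[k])
s=ctrl.sense();R=np.array(s["ee_rot"]);print(s["t"],s["tool_pos"],"yaw",np.degrees(np.arctan2(R[1,0],R[0,0])),"j6",s["joint_pos"],s["wrist_torque"],s["contact_force"])
if P["dial_grip"] and P["dial_mark"]:
    g=P["dial_grip"][0][1]; d=P["dial_mark"][0][1]-g
    print("mark bearing",np.degrees(np.arctan2(d[1],d[0])),np.hypot(*d[:2]),"shift",R.T@(g-s["tool_pos"])*1e3)
E
python3 m.py w1.png
```

```text
dial_grip [(0.77, array([ 0.5153, -0.0643,  0.1792]))]
dial_mark [(0.63, array([ 0.4982, -0.0742,  0.1988]))]
lock_tip [(0.94, array([ 0.5477, -0.1567,  0.1809]))]
lock_pivot [(0.9, array([ 0.5191, -0.1108,  0.1611])), (0.71, array([ 0.4973, -0.077 ,  0.1959]))]
grinder []
3.375 [ 0.51755746 -0.06545418  0.30937216] yaw 148.0182524365707 j6 [-1.41735277e+01  1.48402601e+01  5.45386731e+00  8.06058984e+01
 -6.21408394e-03  1.78082197e+01] [ 0.00760291 -0.01181684 -0.02535375] [-0.13710932 -0.70776123  0.0073617 ]
mark bearing -149.93141717813754 0.019759048560090142 shift [  2.54711815  -0.2085796  130.17176909]
```

View pics/w1.png

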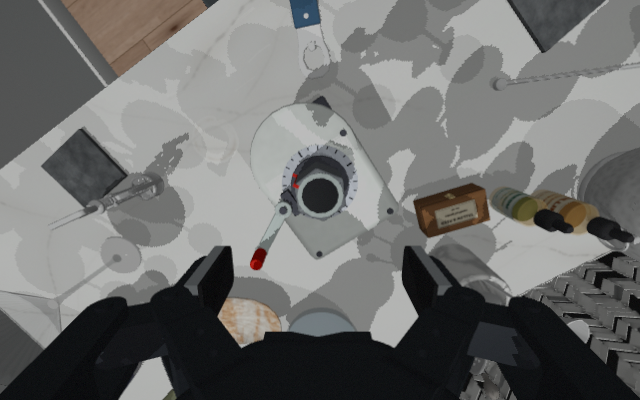

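The wrist view shows the dial's top ring at about (321,196), its red mark at (296,180), the lever's red handle at (258,260) and its pivot at (285,209). I'll turn these into positions by ray.

Run:
```python
from h import *
c,W=cap("wrist"); g=ray(c,W,321,196,.199); m=ray(c,W,296,180,.199)
print(g,m,np.degrees(np.arctan2(*(m-g)[1::-1])),np.linalg.norm(m-g))
f=c["frame"].astype(int); red=((f[...,0]>130)&(f[...,1]<60)); n,l,st,ce=cv2.connectedComponentsWithStats(red.astype(np.uint8)); print(st,ce)
for k in("lock_tip","dial_grip","dial_mark","lock_pivot"):print(k,pin("wrist",k,W))
s=ctrl.sense();R=np.array(s["ee_rot"]); print(R.T@(g-s["tool_pos"])*1e3)
cv2.imwrite("pics/w1c.png",cv2.resize(c["frame"][130:290,220:420,::-1],None,fx=4,fy=3.7))
```

```text
[ 0.51809206 -0.06275129  0.199     ] [ 0.49414041 -0.07367305  0.199     ] -155.48739957157764 0.026324246263222745
[[     0      0    640    400 255942]
 [   292    174      5      3     11]
 [   293    184      5      4     14]
 [   250    260      7      8     33]] [[319.51109626 199.49361965]
 [294.         175.        ]
 [295.14285714 185.5       ]
 [252.27272727 263.09090909]]
lock_tip [(0.95, array([ 0.5437, -0.1562,  0.1783])), (0.65, array([ 0.4729, -0.4387, -0.0033]))]
dial_grip [(0.59, array([ 0.5149, -0.0671,  0.1772]))]
dial_mark [(0.55, array([ 0.4992, -0.0745,  0.1984]))]
lock_pivot []
[  0.93036037   2.18440564 110.30842514]
```

View pics/w1c.png

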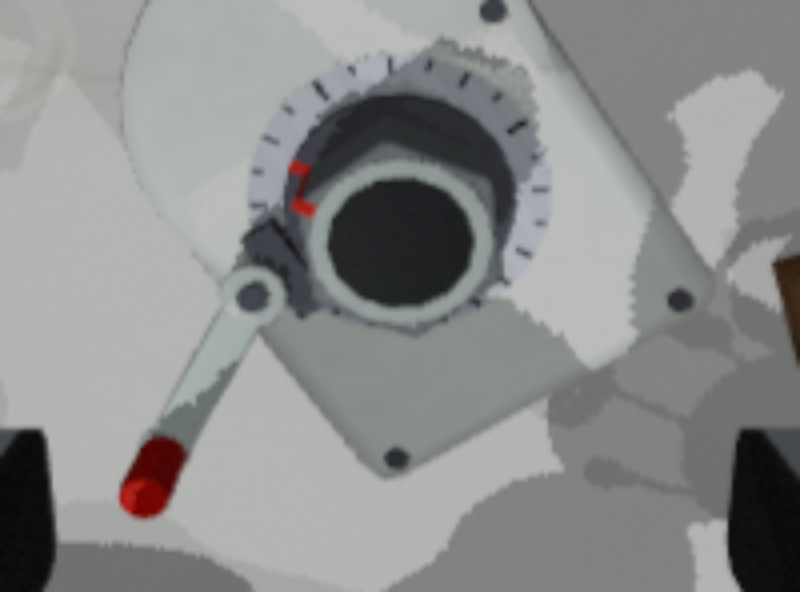

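The enlarged crop puts the dial's corners at about 37° mod 60, so I'll turn the tool by -0.16 rad to meet a flat, then go down and grip.

Call:
arm_command:
  increments: "1 0 1 30 -0.16;1 0 1 70 -0.16;1 0 1 100 -0.16;1 0 1 120 -0.16;1 0 1 133 -0.16;1 0 1 134 -0.16;0.6 0 1 134 -0.16;0.4 0 1 134 -0.16;0.3 0 1 134 -0.16;0.3 0 1 134 -0.16;0.3 0 1 134 -0.16;0.3 0 1 134 -0.16"
  grip_force: 50

```text
t: 5.12
tool_pos: [0.5192, -0.0638, 0.1766]
ee_rot: [[-0.922, 0.386, 0.003], [0.386, 0.922, 0.0], [-0.002, 0.001, -1.0]]
contact_force: [0.1, 2.0, 5.8]
grip_width: 0.507
grip_force: 50.9
```

```bash
cat > s.py <<'E'
from h import *
s=ctrl.sense();R=np.array(s["ee_rot"]);print(s["t"],s["tool_pos"],"yaw",np.degrees(np.arctan2(R[1,0],R[0,0])),"j6",s["joint_pos"][5],"eff6",s["effort"][5],"tq",s["wrist_torque"],"F",s["contact_force"],s["grip_width"],s["grip_force"])
E
python3 s.py
```

```text
5.125 [ 0.5192479  -0.0638477   0.17655136] yaw 157.28685588808963 j6 8.718993231214137 eff6 -0.018129986710846424 tq [0.46008354 0.09034074 0.02108502] F [0.10584883 1.95685669 5.82821841] 0.5065416495972174 50.91605219990015
```

Call:
arm_command:
  increments: "0.3 0 0 0 0.08;0.3 0 0 0 0.16;0.3 0 0 0 0.24;0.3 0 0 0 0.32;0.3 0 0 0 0.4;0.3 0 0 0 0.4;0.3 0 0 0 0.4"

```text
t: 6.0
tool_pos: [0.5186, -0.0646, 0.1765]
ee_rot: [[-0.699, 0.715, 0.001], [0.715, 0.699, -0.002], [-0.002, -0.0, -1.0]]
contact_force: [-1.4, 0.3, 6.6]
grip_width: 0.505
grip_force: 51.0
```

```bash
python3 s.py
```

```text
6.0 [ 0.51859146 -0.06461515  0.17650308] yaw 134.35155886414753 j6 31.62710093263351 eff6 0.05734957521781325 tq [-0.02278889  0.4298494   0.06624448] F [-1.38982048  0.28625773  6.62545075] 0.504551286839871 50.97286965698004
```

Call:
arm_command:
  increments: "0.3 0 0 0 0.06;0.3 0 0 0 0.12;0.3 0 0 0 0.18;0.3 0 0 0 0.24;0.3 0 0 0 0.3;0.3 0 0 0 0.3;0.3 0 0 0 0.3"

```text
t: 6.88
tool_pos: [0.518, -0.065, 0.1765]
ee_rot: [[-0.456, 0.89, 0.0], [0.89, 0.456, -0.003], [-0.002, -0.001, -1.0]]
contact_force: [-3.3, -0.0, 7.6]
grip_width: 0.508
grip_force: 51.0
```

```bash
python3 s.py
```

```text
6.875 [ 0.51795138 -0.06501857  0.17649259] yaw 117.14779922905558 j6 48.81307153076884 eff6 0.06580382818356156 tq [-0.24690237  0.86521845  0.06668177] F [-3.33540631 -0.03751885  7.58877421] 0.5080210437376748 51.022627986967564
```

Call:
arm_command:
  increments: "0.3 0 0 0 0.05;0.3 0 0 0 0.1;0.3 0 0 0 0.13;0.3 0 0 0 0.13;0.3 0 0 0 0.13"

```text
t: 7.5
tool_pos: [0.5176, -0.0651, 0.1765]
ee_rot: [[-0.337, 0.942, -0.0], [0.942, 0.337, -0.003], [-0.002, -0.001, -1.0]]
contact_force: [-4.3, -0.7, 8.7]
grip_width: 0.506
grip_force: 51.1
```

```bash
python3 s.py
```

```text
7.5 [ 0.51763925 -0.06513531  0.17651027] yaw 109.69121427155352 j6 56.262705108461 eff6 0.071114266756922 tq [-0.26687883  1.05067762  0.06614759] F [-4.32020842 -0.70973879  8.7188416 ] 0.5057595309202935 51.070933286100626
```

Call:
arm_command:
  increments: "0.3 0 0 0 0.05;0.3 0 0 0 0.1;0.3 0 0 0 0.12;0.3 0 0 0 0.12;0.3 0 0 0 0.12"

```text
t: 8.12
tool_pos: [0.5173, -0.0652, 0.1765]
ee_rot: [[-0.222, 0.975, -0.001], [0.975, 0.222, -0.003], [-0.003, -0.002, -1.0]]
contact_force: [-6.1, -1.2, 9.5]
grip_width: 0.508
grip_force: 51.2
```

```bash
python3 s.py
```

```text
8.125 [ 0.5173242  -0.06520881  0.17650827] yaw 102.81267500359888 j6 63.13663610623534 eff6 0.0741643225774169 tq [-0.33045951  1.23553163  0.09860569] F [-6.11054037 -1.15386646  9.49655426] 0.5079315640404103 51.15058930590749
```

Call:
arm_command:
  increments: "0.3 0 0 0 0.04;0.3 0 0 0 0.07;0.3 0 0 0 0.07;0.3 0 0 0 0.07"

```text
t: 8.62
tool_pos: [0.5171, -0.0652, 0.1765]
ee_rot: [[-0.153, 0.988, -0.001], [0.988, 0.153, -0.003], [-0.003, -0.002, -1.0]]
contact_force: [-4.9, -2.3, 9.4]
grip_width: 0.509
grip_force: 51.3
```

```bash
python3 s.py
```

```text
8.625 [ 0.5171416  -0.06523652  0.17650291] yaw 98.8037453137766 j6 67.14312554050304 eff6 0.09516504127532244 tq [-0.34072847  1.35679301  0.07637186] F [-4.86712853 -2.2578597   9.37171893] 0.50880513876951 51.278546545654535
```

Call:
arm_command:
  increments: "0.3 0 0 0 0.05;0.3 0 0 0 0.1;0.3 0 0 0 0.1;0.3 0 0 0 0.1"

```text
t: 9.12
tool_pos: [0.5169, -0.0652, 0.1765]
ee_rot: [[-0.054, 0.999, -0.002], [0.999, 0.054, -0.003], [-0.003, -0.002, -1.0]]
contact_force: [-5.7, -0.3, 11.0]
grip_width: 0.504
grip_force: 51.0
```

```bash
python3 s.py
```

```text
9.125 [ 0.5168751  -0.06522617  0.17648216] yaw 93.09807627673514 j6 72.85071160668922 eff6 0.2415141463279724 tq [-0.33510087  1.38441447  0.25674528] F [-5.71599071 -0.34473714 10.99709233] 0.5040785262962564 51.024604327976704
```

Burrs touched: torque rose from 0.07 to 0.25 N m, so the dial is about 0.11 rad past first touch, at yaw ≈ 99.4°. Hold for a moment, then back off 1.68 rad.

Call:
arm_command:
  increments: "0.3 0 0 0 0;0.3 0 0 0 0;0.3 0 0 0 -0.12;0.3 0 0 0 -0.24;0.3 0 0 0 -0.36;0.3 0 0 0 -0.48;0.3 0 0 0 -0.6;0.3 0 0 0 -0.72;0.3 0 0 0 -0.84;0.3 0 0 0 -0.96;0.3 0 0 0 -1.08;0.3 0 0 0 -1.2;0.3 0 0 0 -1.32;0.3 0 0 0 -1.44;0.3 0 0 0 -1.56;0.3 0 0 0 -1.64;0.3 0 0 0 -1.68;0.3 0 0 0 -1.68;0.3 0 0 0 -1.68;0.3 0 0 0 -1.68"

```text
t: 11.62
tool_pos: [0.5195, -0.0624, 0.1765]
ee_rot: [[-0.987, -0.163, 0.003], [-0.163, 0.987, 0.004], [-0.004, 0.003, -1.0]]
contact_force: [0.9, 7.1, 6.4]
grip_width: 0.506
grip_force: 51.2
```

```bash
python3 s.py
```

```text
11.625 [ 0.51947016 -0.06244915  0.1765309 ] yaw -170.59122289864297 j6 -23.35750851271702 eff6 -0.07393843028694391 tq [ 1.25787238 -0.08214562 -0.05775448] F [0.90725512 7.05158907 6.40949883] 0.5055931316851139 51.227365750819445
```

Backed off 90°. Release, rise and move over the lever handle.

Call:
arm_command:
  increments: "0.6 0 0 0 0;0.8 0 0 0 0;1 0 0 0 0;1 0 0 -20 0;1 0 0 -60 0;1 0 0 -105 0.15;1 0 -30 -110 0.3;1 -5 -60 -110 0.47;1 -10 -90 -110 0.64;1 -10 -98 -110 0.81;1 -10 -98 -110 0.98;1 -10 -98 -110 1.15;1 -10 -98 -110 1.25;1 -10 -98 -110 1.25;1 -10 -98 -110 1.25"

```text
t: 13.5
tool_pos: [0.544, -0.1593, 0.2852]
ee_rot: [[-0.466, 0.885, -0.0], [0.885, 0.466, -0.0], [0.0, -0.0, -1.0]]
contact_force: [0.7, -1.0, 0.2]
grip_width: 1.0
grip_force: 0.0
```

```bash
python3 m.py w2.png; python3 m.py w2b.png | grep lock
```

```text
dial_grip [(0.93, array([ 0.5169, -0.0655,  0.1762]))]
dial_mark [(0.75, array([ 0.5063, -0.0825,  0.1961]))]
lock_tip [(0.66, array([ 0.5485, -0.156 ,  0.1789]))]
lock_pivot [(0.68, array([ 0.5203, -0.1087,  0.165 ]))]
grinder []
13.8 [ 0.54405915 -0.15922801  0.28529892] yaw 117.74755078347388 j6 [-2.27217547e+01  2.03270176e+01  9.52012926e+00  7.91895150e+01
 -4.59829453e-03  3.95306944e+01] [-0.00930504 -0.00011849 -0.00877876] [ 0.16572861  0.80248386 -0.76186803]
mark bearing -121.94475277620354 0.020033971149025876 shift [ 95.60551923  19.60391865 109.08898241]
lock_tip [(0.57, array([ 0.5451, -0.1557,  0.1811]))]
lock_pivot [(0.71, array([ 0.5167, -0.1074,  0.1649]))]
```

View pics/w2.png

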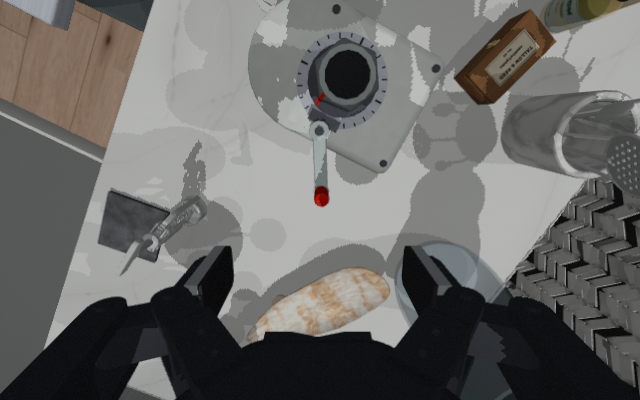

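Handle is at (321,198), pivot at (319,130) and the dial's mark at (319,100). The handle lies almost straight below the tool, so I go down around it and cage it.

Call:
arm_command:
  increments: "0.8 0 2 30 0;0.8 0 2 70 0;0.8 0 2 100 0;0.8 0 2 109 0;0.6 0 2 109 0;0.4 0 2 109 0;0.25 0 2 109 0;0.25 0 2 109 0;0.22 0 2 109 0;0.22 0 2 109 0"
  grip_force: 20

```text
t: 15.35
tool_pos: [0.5459, -0.1583, 0.1764]
ee_rot: [[-0.465, 0.885, 0.0], [0.885, 0.465, -0.0], [-0.0, 0.0, -1.0]]
contact_force: [0.3, 0.4, -0.4]
grip_width: 0.221
grip_force: 0.0
```

```bash
python3 s.py
```

```text
15.35 [ 0.54586715 -0.15830684  0.17637841] yaw 117.73111338571407 j6 39.703590472839025 eff6 -2.3326767291109718e-05 tq [-0.02316743 -0.03400143  0.01851037] F [ 0.31313525  0.3972607  -0.40226385] 0.22095161540528904 0.0
```

Call:
arm_command:
  increments: "0.22 0.3 -5.5 0 0.1;0.22 1.1 -10.9 0 0.2;0.22 2.5 -16.3 0 0.3;0.22 4.3 -21.4 0 0.4;0.22 6.7 -26.4 0 0.5;0.22 9.6 -31.1 0 0.6;0.22 12.9 -35.4 0 0.7;0.22 16.7 -39.5 0 0.8;0.22 20.8 -43.1 0 0.9;0.22 25.3 -46.3 0 1.0;0.22 25.3 -46.3 0 1.0;0.22 25.3 -46.3 0 1.0"

```text
t: 16.85
tool_pos: [0.4939, -0.1588, 0.1768]
ee_rot: [[0.494, 0.87, 0.002], [0.87, -0.494, -0.003], [-0.002, 0.003, -1.0]]
contact_force: [2.0, -5.3, -0.1]
grip_width: 0.221
grip_force: 2.1
```

```bash
python3 s.py
```

```text
16.85 [ 0.49388815 -0.1588246   0.17676526] yaw 60.41854862820641 j6 94.81349172729882 eff6 -0.03859815769828856 tq [-1.00871306 -0.39291336 -0.11546454] F [ 2.04726842 -5.29679886 -0.07974788] 0.2213091631053145 2.0741571485996246
```

Call:
arm_command:
  increments: "0.22 0.1 -2.7 0 0.05;0.22 0.3 -5.5 0 0.1;0.22 0.6 -8.2 0 0.15;0.22 0.6 -8.2 0 0.15;0.22 0.6 -8.2 0 0.15"

```text
t: 17.48
tool_pos: [0.4864, -0.1529, 0.1764]
ee_rot: [[0.617, 0.787, 0.0], [0.787, -0.617, -0.0], [0.0, 0.0, -1.0]]
contact_force: [1.1, -2.4, 0.4]
grip_width: 0.22
grip_force: 0.8
```

```bash
python3 s.py
```

```text
17.475 [ 0.48644915 -0.15289518  0.17644769] yaw 51.89512222597927 j6 103.52092763366095 eff6 -0.011511718039400876 tq [-0.34467822 -0.1406011  -0.00953214] F [ 1.10113959 -2.36886427  0.41542183] 0.21958947192131692 0.8239267766475677
```

Call:
arm_command:
  increments: "0.22 0.1 -2 0 0.04;0.22 0.2 -4 0 0.08;0.22 0.2 -5.5 0 0.1;0.22 0.2 -5.5 0 0.1;0.22 0.2 -5.5 0 0.1"

```text
t: 18.1
tool_pos: [0.4867, -0.1519, 0.1768]
ee_rot: [[0.693, 0.721, 0.008], [0.721, -0.693, -0.004], [0.003, 0.009, -1.0]]
contact_force: [12.4, -7.0, -9.4]
grip_width: 0.22
grip_force: 7.2
```

```bash
python3 s.py
```

```text
18.1 [ 0.48668853 -0.15190224  0.17680709] yaw 46.13161292900494 j6 109.42443529507621 eff6 0.0317735702265054 tq [-1.51097775 -2.27957413  0.0129668 ] F [12.37118617 -7.0433096  -9.43568748] 0.2200235666615175 7.248941212892532
```

Force rose to about 14 N with no further travel, so the lever is at its stop. I back off to unload it, open, rise and check.

Call:
arm_command:
  increments: "0.22 0 3 0 -0.05;0.22 0 5 0 -0.1;0.4 0 5 0 -0.1;0.6 0 5 0 -0.1;0.6 0 5 -20 -0.1;0.6 0 5 -60 -0.1;0.6 0 5 -110 -0.1;0.6 0 5 -110 -0.1;0.6 0 5 -110 -0.1"

```text
t: 19.23
tool_pos: [0.4854, -0.1525, 0.2859]
ee_rot: [[0.618, 0.786, -0.0], [0.786, -0.618, 0.0], [0.0, -0.0, -1.0]]
contact_force: [0.1, 0.2, -1.0]
grip_width: 0.601
grip_force: 0.0
```

```bash
python3 m.py w3.png
python3 - <<'E'
from h import *
for n in ("top","scene"):
    c,W=cap(n)
    for k in ("dial_grip","dial_mark","lock_tip","lock_pivot","jigger"): print(n,k,pin(n,k,W))
E
```

```text
dial_grip [(0.59, array([ 0.5126, -0.0667,  0.175 ]))]
dial_mark [(0.84, array([ 0.5073, -0.082 ,  0.1992]))]
lock_tip [(0.56, array([ 0.4877, -0.1546,  0.182 ]))]
lock_pivot [(0.64, array([ 0.5187, -0.1071,  0.1637]))]
grinder []
19.525 [ 0.4850895  -0.15250672  0.28528138] yaw 51.839056418920315 j6 [-2.46040306e+01  1.34113709e+01  4.34297051e-02  7.67496959e+01
  8.16950995e-04  1.03556939e+02] [ 0.00965366 -0.01408155  0.00251086] [ 0.09779624 -0.07533723  0.3006197 ]
mark bearing -109.10635300577188 0.01619197332013612 shift [ 84.51748267 -31.16623907 110.30441959]
top dial_grip [(0.65, array([ 0.5166, -0.0635,  0.1831]))]
top dial_mark [(0.93, array([ 0.503 , -0.087 ,  0.2017])), (0.54, array([ 0.47  , -0.4389,  0.0011]))]
top lock_tip [(0.25, array([ 4.702e-01, -4.417e-01, -2.000e-04]))]
top lock_pivot [(0.96, array([ 0.5193, -0.1092,  0.1656]))]
top jigger []
scene dial_grip [(0.67, array([ 0.5168, -0.0649,  0.1807])), (0.58, array([ 0.4921, -0.153 ,  0.1845]))]
scene dial_mark [(0.7, array([ 0.5052, -0.0768,  0.1974]))]
scene lock_tip [(0.65, array([ 0.4893, -0.1528,  0.1825]))]
scene lock_pivot [(0.77, array([ 0.5188, -0.1059,  0.1619]))]
scene jigger [(0.5, array([ 0.4761, -0.0676,  0.0141]))]
```

View pics/w3.png

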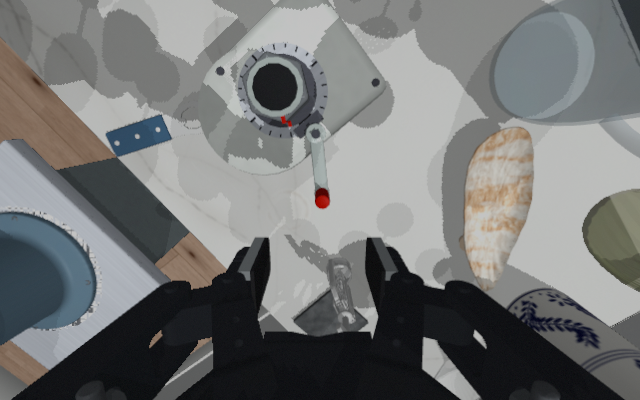

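The handle is at (322,198) and the pivot at (315,131), a lever bearing of about -123°, which is fully over. The mark at (286,122) hasn't moved and the jigger is in place.

```bash
python3 -c "
from bench import ctrl
print(ctrl.hand_in())"
```

```text
the job is handed in; nothing more can be done
None
```

The job is handed in (no verdict returned): by my readings the dial stands about 90° back from first touch (turned roughly 0.11 rad past it, limit 0.3), the clamp lever is at its stop, and the jigger has not moved.

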